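# Load the disc jig and swing its keeper bar home

### The job

Lay the larger plywood disc flat and centred on the round metal plate of the jig, then the smaller disc centred on top of it. Then push the jig's swinging keeper bar (swing it out of the way first if it hinders loading) round over the stack until it is fully home in its catch, leaving the stack centred. Leave the jar, the wood offcut, the mug and the screwdriver where they are.

Things in the scene. Friction and masses are not known exactly. Their poses are not given: they have to be found in the camera images.
- jig: fixed jig on the green cutting mat (mat top at z = 2 mm): plywood base 110 mm (x) by 235 mm (y from -128 to +107), 12 mm thick; origin at the base's underside, below the plate's centre, z up. It carries the plate, the bar's pivot post (80 mm from the plate's centre along +y) and the catch (100 mm along -y). It stands turned by up to 0.45 rad either way
- plate_mid (a point): centre of the top face of the jig's round dark steel plate (80 mm across, 8 mm thick, its top 20 mm above the underside of the base); the discs go here, centred; no rim
- bar_pivot (a point): point on the vertical pivot axis of the keeper bar, at mid-height of the bar (jig frame 0, +80, 61 mm). The post under the bar is 22 mm across; a screw head stands 4 mm above the bar
- bar (a joint): keeper bar's angle about the vertical pivot, rad: 0 = home in the catch, along the jig's -y over the plate; grows counter-clockwise from above towards the jig's +x (stop at 1.6). Stays where left; 0.5 N moves it. Aluminium flat 18 mm wide, 16 high, reaching 188 mm from the pivot, underside 53 mm above the jig's underside: passes 3 mm over the flat stack. Below about 1 rad it hinders loading
- bar_push (a point): point inside the bar on its long middle line, at mid-height, 135 mm from the pivot: between the stack and the catch when closed, a good place to push the bar's side face (9 mm from this line)
- catch (a point): middle of the catch's mouth (jig frame 0, -100, 61 mm), where the bar's end rests when home. The catch is a steel bracket 24 mm long (along y) with a back stop on the jig's -x side, a lip on top (up to 76 mm above the underside of the base) and open to the jig's +x
- disc_large: loose plain plywood disc, 64 mm across, 15 mm thick, lying on the mat left or right of the jig; origin at the centre of its underside, z up
- disc_small: loose plain plywood disc, 48 mm across, 15 mm thick, lying on the mat on the other side; origin at the centre of its underside, z up
- jar: bystander, closed jar 44 mm across, 55 mm high, standing close by the large disc; origin at the centre of its underside
- offcut: bystander, wood offcut 36 x 70 x 38 mm (x, y, z) close by the small disc; origin at the centre of its underside
- mug: bystander, white mug 80 mm across, 85 mm high, handle at its +y; origin at the centre of its underside
- driver: bystander, screwdriver 170 mm long lying along its x axis; origin at its underside, near its middle
There are look-alikes about, which are no part of the job. What is shaped like the disc_large but orange or yellow is not meant.

How it is judged:
On the way, in this order (a step that is already met when the one before it is completed fails the run):
1. the large disc lies centred on the plate, let go (horizontal distance between disc_large and plate_mid below 0.007 m and z of disc_large in the frame of plate_mid between -0.003 and 0.003 m and angle between disc_large's own z axis and vertical below 0.1 rad and contact force between the fingers and disc_large below 0.2 N), for 0.2 s.
2. the small disc lies centred on the large one, let go (all of step 1 and horizontal distance between disc_small and plate_mid below 0.007 m and z of disc_small in the frame of plate_mid between 0.012 and 0.018 m and angle between disc_small's own z axis and vertical below 0.1 rad and contact force between the fingers and disc_small below 0.2 N), for 0.2 s.
3. the bar is fully home in its catch (value of joint bar below 0.04 rad), for 0.2 s.
At the end, for the whole second after the job is handed in: Large disc flat on the plate and small disc flat on the large one, each within 7 mm of the plate's centre, released and at rest; the bar within 0.04 rad of fully closed (all of step 2 and value of joint bar below 0.04 rad and linear speed of each of disc_large, disc_small below 0.02 m/s); the robot touches nothing.
It fails at once if the jar is moved by more than 25 mm (distance of jar from where it was at the start of the episode above 0.025 m).
It fails at once if the wood offcut is moved by more than 25 mm (distance of offcut from where it was at the start of the episode above 0.025 m).
It fails at once if the mug is moved by more than 25 mm (distance of mug from where it was at the start of the episode above 0.025 m).
It fails at once if the screwdriver is moved by more than 25 mm (distance of driver from where it was at the start of the episode above 0.025 m).
It also fails if it takes over 72 s, if anything falls off the work surface, if the arm or the gripper's body presses on something with over 40 N, if the wrist force passes 120 N, or if a joint passes its speed limit or range.

### The arm

A 6-joint arm with a two-finger parallel gripper is mounted at the origin on the work surface. World frame = base frame: x ahead of the robot, y to its left, z up, the work surface at z = 0. Lengths are in m, angles in rad, forces in N, time in s.
With the tool pointing down it reaches from about 0.4 to 0.925 m from the base axis. Payload 3.4 kg.
Tool frame: the origin (TCP) lies on the centre line of the jaws, within the pads' length; the fingertips stand 14 mm ahead of it and the grasp point (between the pads) lies 5 mm behind it; z points along the fingers, y is the line along which they close (so a half turn about z gives the same grasp; the last joint's range is limited). The gripper opens to 85 mm and grips with 20 to 120 N. Pads are 22 mm wide; open, the fingers measure 114 mm over their backs; the gripper's body (76 mm by 85 mm) begins 54 mm behind the grasp point. The pads swing forward as they close: fully open they stand 13 mm farther back than shut.
Start: joints at [1.194, 0.307, 1.506, -0, 1.328, -0.073], TCP at [0.172, 0.549, 0.245] pointing down, gripper open.
Joint ranges: [-3.12, 3.12], [-1.05, 2.28], [0.14, 2.33], [-1.42, 4.57], [0.1, 2.73], [-2.68, 2.68]. Speed limits (rad/s): [2.57, 2.57, 3.14, 3.14, 3.14, 3.14].

### API

Orientations are given as a unit quaternion [x, y, z, w].
In Python, from rig import * gives the robot as it stands. The module is installed in compiled form; this text tells all that it offers.
- The arm moves only by the tool apply_moves, never from a script. Its argument "series" is a list that holds one entry, the list of rows, each a list of 7 numbers: the turn, a rotation vector about the tool's x, y, z each as a share of pi rad, from -1 to 1, then the shift along the tool's x, y, z each as a share of 100 mm, from -1 to 1, then the opening, from 0 (shut) to 1 (fully open). In form: [[[rx, ry, rz, dx, dy, dz, grip], ...]]. A call has 1 to 5 rows; each row shifts and turns the commanded pose from where the row before left it, along the tool's axes as they then stand; what a row does not reach is not made up. A row lasts 1/10 s, in which the tool goes at most 50 mm and 8.59 degrees, less where a joint would pass 70% of its speed; a pose out of reach is approached as far as the arm can. A call with a number of a shift or a turn outside -1 to 1 is refused whole. A call with a gripper value outside its range is refused whole. The fingers move at their own pace and stop on an object; "newtons" is the grip in N (left out, the last holds). Time passes only in rows, so rows that do not move let the fingers close. It gives the time, the measured TCP pose, the force, the opening and the grip force at its end, in the units of the state.
- state(): the state, without advancing time (a new reading comes with each control period).
- snapshot(name): name is "scene" or "top"; returns (picture, depth): 384x512x3 uint8, blue, green, red; 384x512 float32, m along the optical axis (not along the pixel's ray), 0 where there is no reading.
- camera_model(name): a dict with "camera_matrix" (3x3 intrinsics, pixels), "xyz" and "rotation" of the camera in the world. Camera axes: x right, y up, looking along -z (the intrinsics and any distortion apply to the point x, -y, -z); pixel columns grow to the right and rows downward; lengths in m; the calibration is good to about 2 mm. A picture is of the moment at which its call begins. camera_model takes no time and is no camera call.
- job_done(): hands the job in; it is judged then, once.
The state is a dict: "t": time; "joint_pos": joint angles; "joint_velocities": joint speeds; "joint_efforts": joint torques, N m; "tcp_pos": TCP position; "tcp_rot": TCP orientation; "ft_force": force on the tool from outside, world axes, zero at the start; "moment": the same for the moment, N m; "grip_width": opening from 0.0 (shut) to 1.0 (fully open); "gripper_force": force on a finger pad.
Only numpy, scipy, OpenCV 4.12 (cv2) and the standard library are available. Lean on these libraries where they do the work, as an engineer would, in place of code of your own. Each camera call takes 0.05 s, during which the arm holds its last target. There are 200 camera calls.

## Working session

There is one attempt and no reset: what is moved stays moved. The work goes in short steps, Python scripts to look and compute and a tool call to move; the robot and the scene stay as the last step left them, time stands still between calls to the robot, and variables do not carry over. Pictures are saved under pics/ and viewed, at most 10 in all, crops included, and the job is handed in when it is done.

Besides the shell and the picture viewer there is one more tool, called after "Emit:" as a command line: name --argument value ..., lists and objects as JSON in quotes. apply_moves: Moves the arm, as the interface text tells. Its arguments: {"type":"object","properties":{"series":{"type":"array","items":{"type":"array","items":{"type":"array","items":{"type":"number"}}}},"newtons":{"type":"number"}},"required":["series"]}

```bash
mkdir -p pics; cat > h.py <<'E'
from rig import *
import numpy as np, cv2
def P(name,u,v,z):
    c=camera_model(name);K=np.array(c["camera_matrix"]);d=np.array([(u-K[0,2])/K[0,0],-(v-K[1,2])/K[1,1],-1.])
    R=np.array(c["rotation"]);o=np.array(c["xyz"])
    if R.shape!=(3,3):
        from scipy.spatial.transform import Rotation as Q;R=Q.from_quat(R).as_matrix()
    w=R@d;return o+w*(z-o[2])/w[2]
def cloud(name,dep):
    c=camera_model(name);K=np.array(c["camera_matrix"]);v,u=np.mgrid[:384,:512]
    R=np.array(c["rotation"])
    if R.shape!=(3,3):
        from scipy.spatial.transform import Rotation as Q;R=Q.from_quat(R).as_matrix()
    d=np.stack([(u-K[0,2])/K[0,0],-(v-K[1,2])/K[1,1],-np.ones(u.shape)],-1)*dep[...,None]
    return d@R.T+np.array(c["xyz"])
E
python3 - <<'E'
from h import *
for n in("top","scene"):
    p,d=snapshot(n);cv2.imwrite(f"pics/{n}0.png",cv2.resize(p,(800,600)));np.savez(f"{n}0.npz",p=p,d=d);print(n,camera_model(n),(d>0).mean())
print(state())
E
```

```text
top {'camera_matrix': array([[456.46704766,   0.        , 253.32864352],
       [  0.        , 456.46704766, 189.33567935],
       [  0.        ,   0.        ,   1.        ]]), 'xyz': array([ 0.38131215, -0.06203644,  1.27249641]), 'rotation': array([-0.03671177,  0.0478457 ,  0.70776167, -0.70387247])} 0.9958648681640625
scene {'camera_matrix': array([[423.65007692,   0.        , 253.7591755 ],
       [  0.        , 423.65007692, 185.61778314],
       [  0.        ,   0.        ,   1.        ]]), 'xyz': array([1.32368436, 0.32674806, 0.73624395]), 'rotation': array([0.24339472, 0.37486162, 0.76416676, 0.46506659])} 0.9951121012369791
{'t': 0.1, 'joint_pos': array([ 1.19351496e+00,  3.07490682e-01,  1.50752184e+00,  4.37977240e-05,
        1.32839211e+00, -7.34991259e-02]), 'joint_velocities': array([ 0.00109848, -0.00043874, -0.00298411, -0.00213517, -0.00155639,
       -0.00054488]), 'joint_efforts': array([ 6.95281324e-04, -4.58528960e+01, -2.52609551e+01,  2.17957736e-04,
        5.52962054e-03,  1.61867524e-05]), 'tcp_pos': array([0.1717929 , 0.54812402, 0.24448531]), 'tcp_rot': array([ 1.51312902e-01,  9.88485500e-01, -8.78325536e-04, -2.23193206e-04]), 'ft_force': array([-0.40192818, -0.12075138,  0.29585497]), 'moment': array([-0.03783571,  0.0358707 ,  0.03226339]), 'gripper_force': 0.0, 'grip_width': 1.000145795510779}
```

View pics/top0.png

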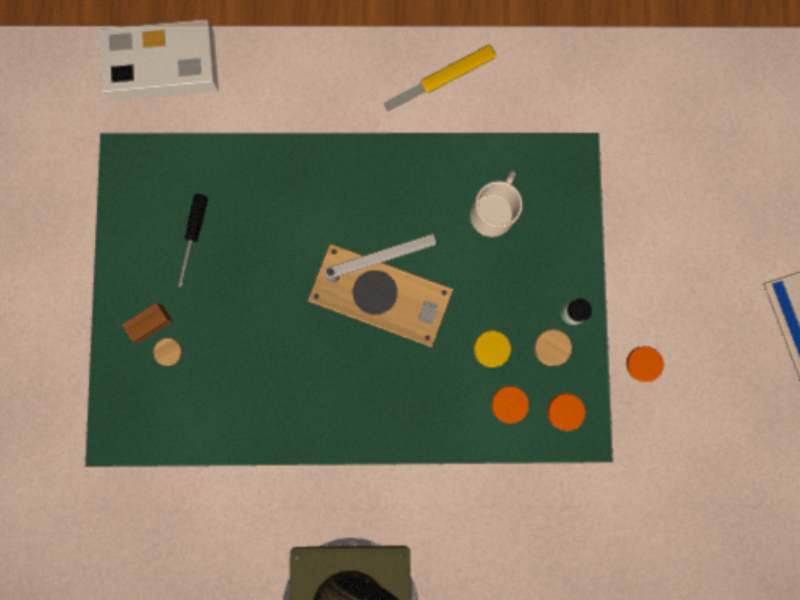

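View pics/scene0.png

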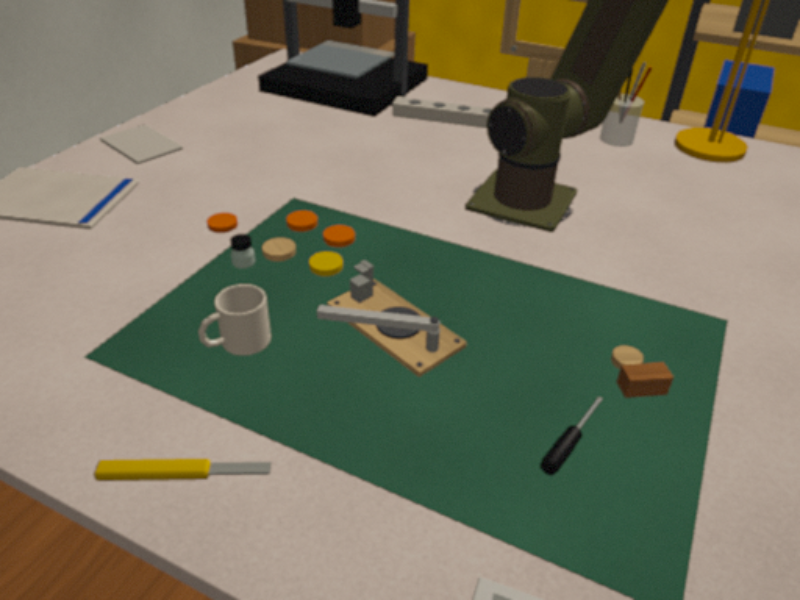

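The top view (800x600) shows the jig at about (380,295), with its plate at (375,292), pivot at (332,272) and catch at (428,312). The bar is open by about 0.7 rad, with its end at (435,240). The mug is at (495,208), the jar at (577,311), the offcut at (148,322) and the driver at (193,240).

Candidates for the large disc are wood (553,348), yellow (492,349) and orange (510,405), (566,412) and (645,364). The plain plywood one at (553,348), next to the jar, fits. The small disc is at (167,352), by the offcut. Next I'll measure both and check a crop.

```bash
python3 - <<'E'
from h import *
f=np.load("top0.npz");p,d=f["p"],f["d"];s=1.5625
C=cloud("top",d);hsv=cv2.cvtColor(p,cv2.COLOR_BGR2HSV)
def px(u,v):return hsv[int(v/s),int(u/s)],C[int(v/s),int(u/s)].round(3)
for n,q in dict(L=(553,348),S=(167,352),plate=(375,292),base=(335,300),bar=(390,255),mat=(250,400),jar=(578,311),off=(148,322),yel=(492,349)).items():print(n,*px(*q))
def blob(mask,z,seed,n,sc=s):
    k,l,st,_=cv2.connectedComponentsWithStats(mask.astype(np.uint8),connectivity=4);i=l[int(seed[1]/sc),int(seed[0]/sc)]
    m=(l==i).astype(np.uint8);c=max(cv2.findContours(m,0,1)[0],key=cv2.contourArea)
    q=np.array([P("top",a,b,z) for a,b in c[:,0]])[:,:2].astype(np.float32)
    (e,w,a)=cv2.fitEllipse(q);M=cv2.moments(m,True);print(n,"ell",np.round(e,4),np.round(w,4),"mom",P("top",M["m10"]/M["m00"],M["m01"]/M["m00"],z).round(4),"minrect",cv2.minAreaRect(q),"z",np.median(C[...,2][l==i]).round(4));return q
H,S,V=[hsv[...,i].astype(int) for i in range(3)]
wood=(H>8)&(H<25)&(S>60)&(S<190)&(V>110)
blob(wood,.017,(553,348),"L");blob(wood,.017,(167,352),"S")
z=C[...,2]
blob((V<85)&(S<90),.022,(370,300),"plate")
blob((z>.055)&(S<70),.071,(390,255),"bar")
blob((z>.025)&(V<60),.057,(578,311),"jarlid")
blob(z>.02,.04,(148,322),"off")
nb=(H<35)&(V>0)
blob(nb|(z>.01),.014,(335,300),"base")
cv2.imwrite("pics/crop.png",np.hstack([cv2.resize(p[180:290,280:420],(560,440),interpolation=2),cv2.resize(p[180:290,80:140],(240,440),interpolation=2)]))
E
```

```text
L [ 17 142 176] [ 0.44  -0.357  0.015]
S [ 17 143 170] [0.436 0.322 0.012]
plate [ 0  8 61] [ 0.542 -0.045  0.018]
base [ 16 142 174] [0.525 0.026 0.017]
bar [ 17  39 172] [ 0.597 -0.07   0.069]
mat [ 69 107  76] [ 0.351  0.176 -0.001]
jar [45 41 25] [ 0.5   -0.393  0.056]
off [ 13 192 121] [0.486 0.346 0.045]
yel [ 23 255 198] [ 0.438 -0.249  0.017]
L ell [ 0.4398 -0.3581] [0.0615 0.0637] mom [ 0.4397 -0.3581  0.017 ] minrect ((0.4403626620769501, -0.3579055666923523), (0.06390999257564545, 0.06056002154946327), 89.65290832519531) z 0.0168
S ell [0.4363 0.3189] [0.045  0.0469] mom [0.4362 0.3188 0.017 ] minrect ((0.43599948287010193, 0.31802523136138916), (0.047092683613300323, 0.04534703120589256), 45.735355377197266) z 0.0166
plate ell [ 0.5395 -0.0441] [0.074  0.0743] mom [ 0.5394 -0.0441  0.022 ] minrect ((0.5398200750350952, -0.04413928836584091), (0.07456383109092712, 0.0744079127907753), 44.678680419921875) z 0.0215
bar ell [ 0.5968 -0.0632] [0.0186 0.2909] mom [ 0.5949 -0.0572  0.071 ] minrect ((0.5937126874923706, -0.056189365684986115), (0.020425762981176376, 0.19519349932670593), 18.489627838134766) z 0.0705
jarlid ell [ 0.503  -0.3971] [0.0365 0.041 ] mom [ 0.503  -0.3971  0.057 ] minrect ((0.5032280087471008, -0.3970947861671448), (0.039444614201784134, 0.038809388875961304), 43.74471664428711) z 0.0565
off ell [0.4861 0.3493] [0.0431 0.0865] mom [0.486  0.3495 0.04  ] minrect ((0.4866834580898285, 0.34986722469329834), (0.04206465184688568, 0.07329867780208588), 32.10061264038086) z 0.0386
base ell [ 0.5458 -0.0641] [0.1781 0.2534] mom [ 0.5422 -0.0575  0.014 ] minrect ((0.5724931359291077, -0.067654550075531), (0.23718470335006714, 0.19118374586105347), 69.11445617675781) z 0.0156
```

View pics/crop.png

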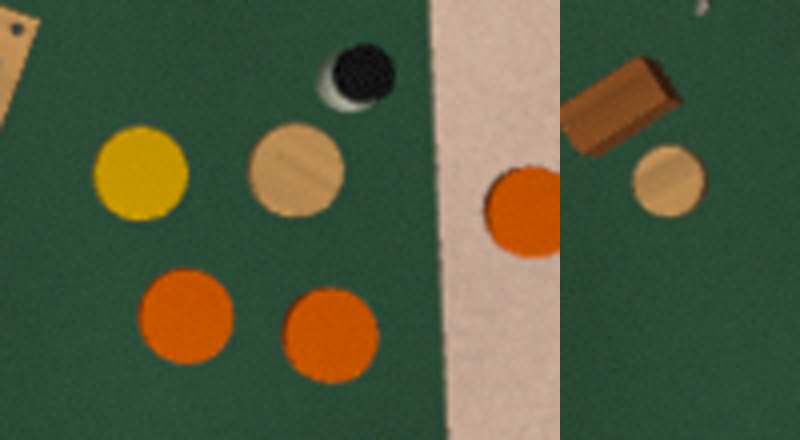

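The crop shows the plain plywood large disc at crop pixel (297,170), next to the jar at (362,75). Yellow and orange look-alikes surround it. The small disc is at (669,181), beside the offcut. Diameters and heights (z≈.017) fit the description.

Computed values:
- **Jig:** plate at (.5395,-.0441), yaw ≈ -0.345.
- **Bar:** open ≈ 0.67 rad.

First I'll swing the bar open.

```bash
cat > mv.py <<'E'
import sys,numpy as np
from rig import *
from scipy.spatial.transform import Rotation as Q
def tool(yaw):
    y=np.array([np.cos(yaw),np.sin(yaw),0]);z=np.array([0,0,-1.]);return Q.from_matrix(np.stack([np.cross(y,z),y,z],1))
def plan(targets,step=.047,ang=.145):
    """print rows from the present pose through (x,y,z,yaw,grip) targets"""
    s=state();p=np.array(s["tcp_pos"]);R=Q.from_quat(s["tcp_rot"]);k=0
    for x,y,z,yaw,g in targets:
        T=tool(yaw);rv=(R.inv()*T).as_rotvec();D=np.array([x,y,z])-p
        n=max(1,int(np.ceil(max(np.linalg.norm(D)/step,np.linalg.norm(rv)/ang))))
        for i in range(n):
            r=np.concatenate([rv/n/np.pi,R.inv().apply(D/n)/.1,[g]]);print(k,[float(v) for v in r.round(3)+0]);k+=1
            R=R*Q.from_rotvec(rv/n);p=p+D/n
        print('--')
if __name__=="__main__":plan(eval(sys.argv[1]))
E
python3 mv.py "[(.42,.22,.17,1.0,0),(.567,-.086,.11,.8,0),(.567,-.086,.064,.8,0),(.612,-.070,.064,.8,0),(.650,-.040,.064,.8,0)]"
```

```text
0 [0.0, 0.0, 0.009, -0.372, -0.265, 0.083, 0.0]
1 [0.0, 0.0, 0.009, -0.38, -0.254, 0.083, 0.0]
2 [0.0, 0.0, 0.009, -0.387, -0.243, 0.083, 0.0]
3 [0.0, 0.0, 0.009, -0.394, -0.231, 0.083, 0.0]
4 [0.0, 0.0, 0.009, -0.401, -0.219, 0.083, 0.0]
5 [0.0, 0.0, 0.009, -0.407, -0.207, 0.083, 0.0]
6 [0.0, 0.0, 0.009, -0.413, -0.195, 0.083, 0.0]
7 [0.0, 0.0, 0.009, -0.419, -0.183, 0.083, 0.0]
8 [0.0, 0.0, 0.009, -0.424, -0.17, 0.083, 0.0]
--
9 [0.0, 0.0, 0.008, -0.361, -0.223, 0.075, 0.0]
10 [0.0, 0.0, 0.008, -0.367, -0.213, 0.075, 0.0]
11 [0.0, 0.0, 0.008, -0.372, -0.204, 0.075, 0.0]
12 [0.0, 0.0, 0.008, -0.377, -0.195, 0.075, 0.0]
13 [0.0, 0.0, 0.008, -0.382, -0.185, 0.075, 0.0]
14 [0.0, 0.0, 0.008, -0.386, -0.176, 0.075, 0.0]
15 [0.0, 0.0, 0.008, -0.39, -0.166, 0.075, 0.0]
16 [0.0, 0.0, 0.008, -0.395, -0.156, 0.075, 0.0]
--
17 [0.0, 0.0, 0.0, 0.0, 0.0, 0.46, 0.0]
--
18 [0.0, 0.0, 0.0, -0.106, 0.214, 0.0, 0.0]
19 [0.0, 0.0, 0.0, -0.106, 0.214, 0.0, 0.0]
--
20 [0.0, 0.0, 0.0, -0.032, 0.24, 0.0, 0.0]
21 [0.0, 0.0, 0.0, -0.032, 0.24, 0.0, 0.0]
--
```

Emit:
apply_moves --series '[[[0, 0, 0.009, -0.37, -0.265, 0.08, 0], [0, 0, 0.009, -0.38, -0.255, 0.08, 0], [0, 0, 0.009, -0.385, -0.245, 0.08, 0], [0, 0, 0.009, -0.395, -0.23, 0.08, 0], [0, 0, 0.009, -0.4, -0.22, 0.08, 0]]]'

```text
t: 0.6
tcp_pos: [0.3104, 0.3651, 0.2048]
tcp_rot: [0.221, 0.975, -0.0, -0.0]
ft_force: [-0.1, 0.0, 0.8]
grip_width: 0.142
gripper_force: 0.0
```

Emit:
apply_moves --series '[[[0, 0, 0.009, -0.405, -0.205, 0.08, 0], [0, 0, 0.009, -0.415, -0.195, 0.08, 0], [0, 0, 0.009, -0.42, -0.185, 0.08, 0], [0, 0, 0.009, -0.425, -0.17, 0.08, 0], [0, 0, 0.008, -0.36, -0.225, 0.075, 0]]]'

```text
t: 1.1
tcp_pos: [0.4422, 0.1823, 0.1654]
tcp_rot: [0.288, 0.958, 0.0, 0.001]
ft_force: [0.2, 0.3, 0.6]
grip_width: -0.002
gripper_force: 0.0
```

```bash
python3 mv.py "[(.567,-.086,.11,.8,0),(.567,-.086,.064,.8,0),(.612,-.070,.064,.8,0),(.650,-.040,.064,.8,0)]"; python3 -c "
from rig import *;s=state();print(s['t'],s['tcp_pos'],s['ft_force'])"
```

```text
0 [0.0, 0.0, 0.008, -0.36, -0.221, 0.079, 0.0]
1 [0.0, 0.0, 0.008, -0.366, -0.212, 0.079, 0.0]
2 [0.0, 0.0, 0.008, -0.371, -0.202, 0.079, 0.0]
3 [0.0, 0.0, 0.008, -0.377, -0.192, 0.079, 0.0]
4 [0.0, 0.0, 0.008, -0.382, -0.182, 0.079, 0.0]
5 [0.0, 0.0, 0.008, -0.386, -0.172, 0.079, 0.0]
6 [0.0, 0.0, 0.008, -0.391, -0.161, 0.079, 0.0]
--
7 [0.0, 0.0, 0.0, 0.0, 0.0, 0.46, 0.0]
--
8 [0.0, 0.0, 0.0, -0.106, 0.214, 0.0, 0.0]
9 [0.0, 0.0, 0.0, -0.106, 0.214, 0.0, 0.0]
--
10 [0.0, 0.0, 0.0, -0.032, 0.24, 0.0, 0.0]
11 [0.0, 0.0, 0.0, -0.032, 0.24, 0.0, 0.0]
--
1.1 [0.44223984 0.18229864 0.16544875] [0.18337372 0.28541867 0.59141477]
```

Emit:
apply_moves --series '[[[0, 0, 0.008, -0.36, -0.22, 0.08, 0], [0, 0, 0.008, -0.365, -0.21, 0.08, 0], [0, 0, 0.008, -0.37, -0.2, 0.08, 0], [0, 0, 0.008, -0.375, -0.19, 0.08, 0], [0, 0, 0.008, -0.38, -0.18, 0.08, 0]]]'

```text
t: 1.6
tcp_pos: [0.5305, -0.0081, 0.1252]
tcp_rot: [0.348, 0.938, -0.0, -0.0]
ft_force: [0.9, 0.2, -0.1]
grip_width: 0.001
gripper_force: 0.0
```

Emit:
apply_moves --series '[[[0, 0, 0.008, -0.385, -0.17, 0.08, 0], [0, 0, 0.008, -0.39, -0.16, 0.08, 0], [0, 0, 0, 0, 0, 0.23, 0], [0, 0, 0, 0, 0, 0.22, 0], [0, 0, 0, 0, 0, 0, 0]]]'

```text
t: 2.1
tcp_pos: [0.5638, -0.0824, 0.0616]
tcp_rot: [0.371, 0.929, -0.001, -0.004]
ft_force: [-0.6, 0.4, -0.1]
grip_width: -0.001
gripper_force: 0.0
```

Emit:
apply_moves --series '[[[0, 0, 0, -0.1, 0.2, 0, 0], [0, 0, 0, -0.1, 0.2, 0, 0], [0, 0, 0, -0.03, 0.24, 0, 0], [0, 0, 0, -0.03, 0.24, 0, 0], [0, 0, 0, 0, 0, 0, 0]]]'

```text
t: 2.6
tcp_pos: [0.6491, -0.0345, 0.066]
tcp_rot: [0.369, 0.929, 0.001, 0.002]
ft_force: [0.4, -0.1, 0.4]
grip_width: -0.002
gripper_force: 0.0
```

```bash
python3 - <<'E'
from h import *
n="scene";p,d=snapshot(n);cv2.imwrite(f"pics/scene1.png",cv2.resize(p,(800,600)))
E
python3 mv.py "[(.63,-.07,.064,.8,0),(.60,-.10,.12,.9,.87),(.4398,-.3581,.085,1.016,.87),(.4398,-.3581,.03,1.016,.87)]"
```

```text
0 [0.0, 0.0, 0.004, -0.112, -0.371, 0.016, 0.0]
--
1 [0.0, 0.0, -0.016, 0.003, -0.212, -0.28, 0.87]
2 [0.0, 0.0, -0.016, 0.014, -0.212, -0.28, 0.87]
--
3 [0.0, 0.0, -0.005, -0.05, -0.431, 0.05, 0.87]
4 [0.0, 0.0, -0.005, -0.043, -0.432, 0.05, 0.87]
5 [0.0, 0.0, -0.005, -0.036, -0.433, 0.05, 0.87]
6 [0.0, 0.0, -0.005, -0.028, -0.433, 0.05, 0.87]
7 [0.0, 0.0, -0.005, -0.021, -0.433, 0.05, 0.87]
8 [0.0, 0.0, -0.005, -0.014, -0.434, 0.05, 0.87]
9 [0.0, 0.0, -0.005, -0.007, -0.434, 0.05, 0.87]
--
10 [0.0, 0.0, 0.0, 0.0, 0.0, 0.275, 0.87]
11 [0.0, 0.0, 0.0, 0.0, 0.0, 0.275, 0.87]
--
```

View pics/scene1.png

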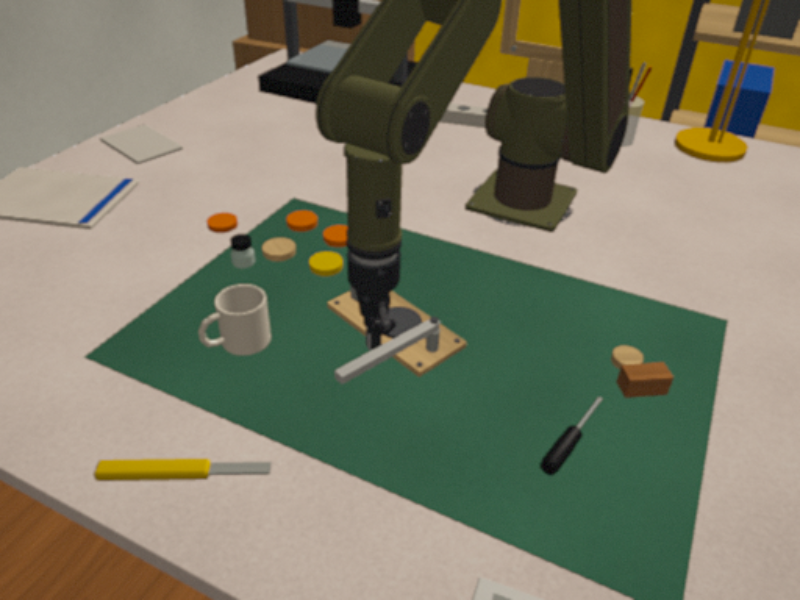

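The bar now lies nearly perpendicular to the jig (pivot at (433,325), end at (340,375)), about 1.45 rad open, and nothing else has moved. Next is the large disc.

Emit:
apply_moves --series '[[[0, 0, 0.004, -0.11, -0.37, 0, 0], [0, 0, -0.016, 0, -0.21, -0.28, 0.87], [0, 0, -0.016, 0.01, -0.21, -0.28, 0.87], [0, 0, -0.005, -0.05, -0.43, 0.05, 0.87], [0, 0, -0.005, -0.04, -0.43, 0.05, 0.87]]]'

```text
t: 3.15
tcp_pos: [0.5527, -0.1754, 0.1128]
tcp_rot: [0.313, 0.95, -0.0, 0.002]
ft_force: [0.3, -0.8, -0.5]
grip_width: 0.68
gripper_force: 0.0
```

Emit:
apply_moves --series '[[[0, 0, -0.005, -0.035, -0.43, 0.05, 0.87], [0, 0, -0.005, -0.03, -0.43, 0.05, 0.87], [0, 0, -0.005, -0.02, -0.43, 0.05, 0.87], [0, 0, -0.005, -0.015, -0.43, 0.05, 0.87], [0, 0, 0, 0, 0, 0, 0.87]]]'

```text
t: 3.65
tcp_pos: [0.4581, -0.3243, 0.0908]
tcp_rot: [0.287, 0.958, -0.001, -0.001]
ft_force: [-0.3, 0.2, -0.6]
grip_width: 0.871
gripper_force: 0.0
```

```bash
python3 mv.py "[(.4398,-.3581,.085,1.016,.87),(.4398,-.3581,.03,1.016,.87)]"; python3 -c "
from rig import *;s=state();print(s['t'],s['tcp_pos'],s['ft_force'],s['grip_width'])"
```

```text
0 [-0.001, 0.0, -0.009, -0.033, -0.383, 0.059, 0.87]
--
1 [0.0, 0.0, 0.0, 0.0, 0.0, 0.275, 0.87]
2 [0.0, 0.0, 0.0, 0.0, 0.0, 0.275, 0.87]
--
3.65 [ 0.45810727 -0.32429508  0.09081427] [-0.31666239  0.2162911  -0.58340936] 0.8713497786418435
```

Emit:
apply_moves --series '[[[0, 0, -0.009, -0.033, -0.383, 0.06, 0.87], [0, 0, 0, 0, 0, 0.28, 0.87], [0, 0, 0, 0, 0, 0.27, 0.87], [0, 0, 0, 0, 0, 0.04, 0.87], [0, 0, 0, 0, 0, 0, 0.87]]]'

```text
t: 4.15
tcp_pos: [0.4432, -0.3533, 0.0255]
tcp_rot: [0.271, 0.963, 0.001, -0.001]
ft_force: [0.4, -0.5, -0.8]
grip_width: 0.869
gripper_force: 0.0
```

```bash
python3 - <<'E'
from h import *
n="scene";p,d=snapshot(n);u,v=int(275/1.5625),int(240/1.5625)
cv2.imwrite(f"pics/scene2.png",cv2.resize(p[v-50:v+40,u-60:u+60],(800,600),interpolation=2))
E
python3 mv.py "[(.4398,-.3581,.024,1.016,.87)]"
```

```text
0 [0.0, 0.0, 0.002, 0.014, -0.057, 0.024, 0.87]
--
```

View pics/scene2.png

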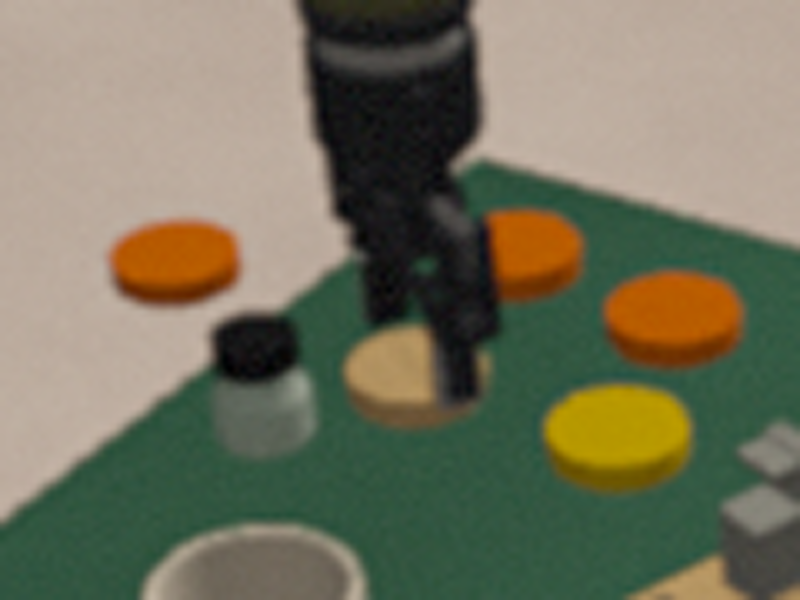

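The near finger's tip, at (460,400), stands just beside the disc's rim. The jar is clear at (262,390). The gripper is about 6 mm off along its closing line, so I'll correct that and lower in small steps while watching the force.

Emit:
apply_moves --series '[[[0, 0, 0.002, 0.014, -0.057, 0, 0.87], [0, 0, 0, 0, 0, 0, 0.87]]]'

```text
t: 4.4
tcp_pos: [0.4403, -0.3594, 0.0272]
tcp_rot: [0.274, 0.962, -0.001, 0.001]
ft_force: [0.3, -1.1, 0.1]
grip_width: 0.873
gripper_force: 0.0
```

Emit:
apply_moves --series '[[[0, 0, 0, 0, 0, 0.03, 0.87], [0, 0, 0, 0, 0, 0, 0.87]]]'

```text
t: 4.6
tcp_pos: [0.4399, -0.3586, 0.0231]
tcp_rot: [0.274, 0.962, -0.0, 0.0]
ft_force: [-0.4, 0.0, -0.3]
grip_width: 0.871
gripper_force: 0.0
```

Emit:
apply_moves --series '[[[0, 0, 0, 0, 0, 0.03, 0.87], [0, 0, 0, 0, 0, 0, 0.87]]]'

```text
t: 4.8
tcp_pos: [0.4397, -0.3583, 0.0195]
tcp_rot: [0.274, 0.962, 0.0, -0.0]
ft_force: [-0.1, -0.6, -0.3]
grip_width: 0.872
gripper_force: 0.0
```

Emit:
apply_moves --series '[[[0, 0, 0, 0, 0, 0.025, 0.87], [0, 0, 0, 0, 0, 0, 0.87]]]'

```text
t: 5.0
tcp_pos: [0.4397, -0.3583, 0.0169]
tcp_rot: [0.274, 0.962, 0.0, -0.0]
ft_force: [0.0, -0.0, -0.1]
grip_width: 0.869
gripper_force: 0.0
```

Emit:
apply_moves --series '[[[0, 0, 0, 0, 0, 0.02, 0.87], [0, 0, 0, 0, 0, 0, 0.87]]]'

```text
t: 5.2
tcp_pos: [0.4397, -0.3584, 0.015]
tcp_rot: [0.274, 0.962, 0.0, -0.0]
ft_force: [-0.1, 1.3, -0.0]
grip_width: 0.866
gripper_force: 0.0
```

Emit:
apply_moves --series '[[[0, 0, 0, 0, 0, 0, 0.6], [0, 0, 0, 0, 0, 0, 0.6], [0, 0, 0, 0, 0, 0, 0.6], [0, 0, 0, 0, 0, 0, 0.6]]]' --newtons 30

```text
t: 5.6
tcp_pos: [0.4399, -0.3586, 0.0155]
tcp_rot: [0.274, 0.962, -0.0, 0.0]
ft_force: [-1.3, 0.5, 2.9]
grip_width: 0.734
gripper_force: 32.9
```

Emit:
apply_moves --series '[[[0, 0, 0, 0, 0, -0.2, 0.6], [0, 0, 0, 0, 0, -0.4, 0.6], [0, 0, 0, 0, 0, -0.3, 0.6], [0, 0, 0, 0, 0, 0, 0.6]]]'

```text
t: 6.0
tcp_pos: [0.4424, -0.3608, 0.1095]
tcp_rot: [0.274, 0.962, -0.002, 0.004]
ft_force: [-0.1, -0.8, 0.8]
grip_width: 0.733
gripper_force: 33.1
```

```bash
python3 - <<'E'
from h import *
n="scene";p,d=snapshot(n);u,v=int(275/1.5625),int(220/1.5625)
cv2.imwrite(f"pics/scene3.png",cv2.resize(p[v-50:v+40,u-60:u+60],(800,600),interpolation=2))
E
python3 mv.py "[(.53,-.06,.11,-.05,.6),(.5395,-.0441,.075,-.05,.6),(.5395,-.0441,.040,-.05,.6)]"
```

```text
0 [0.0, 0.0, 0.042, 0.103, 0.377, -0.004, 0.6]
1 [0.0, 0.0, 0.042, 0.152, 0.36, -0.004, 0.6]
2 [0.0, 0.0, 0.042, 0.199, 0.337, -0.004, 0.6]
3 [0.0, 0.0, 0.042, 0.242, 0.307, -0.004, 0.6]
4 [0.0, 0.0, 0.042, 0.28, 0.272, -0.004, 0.6]
5 [0.0, 0.0, 0.042, 0.314, 0.233, -0.004, 0.6]
6 [0.0, 0.0, 0.042, 0.342, 0.189, -0.004, 0.6]
7 [0.0, 0.0, 0.042, 0.364, 0.142, -0.003, 0.6]
--
8 [0.0, 0.0, 0.0, 0.164, 0.087, 0.35, 0.6]
--
9 [0.0, 0.0, 0.0, 0.0, 0.0, 0.35, 0.6]
--
```

View pics/scene3.png

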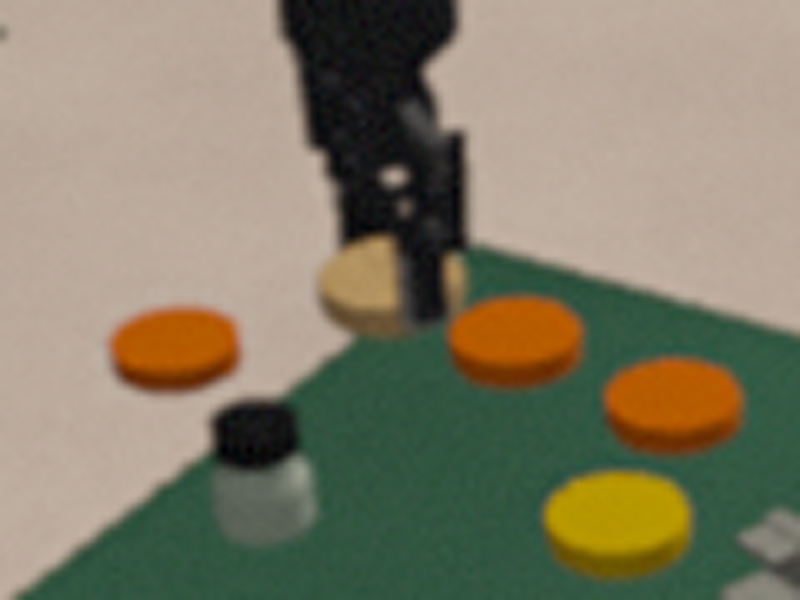

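The large disc is held level between the fingers at (390,285), and the jar is untouched at (262,480). I'll carry it to the plate, then re-aim.

Emit:
apply_moves --series '[[[0, 0, 0.042, 0.1, 0.375, 0, 0.6], [0, 0, 0.042, 0.15, 0.36, 0, 0.6], [0, 0, 0.042, 0.2, 0.335, 0, 0.6], [0, 0, 0.042, 0.24, 0.305, 0, 0.6], [0, 0, 0.042, 0.28, 0.27, 0, 0.6]]]'

```text
t: 6.55
tcp_pos: [0.4938, -0.1701, 0.1037]
tcp_rot: [0.573, 0.819, -0.0, -0.001]
ft_force: [0.2, 0.1, -0.2]
grip_width: 0.727
gripper_force: 33.1
```

Emit:
apply_moves --series '[[[0, 0, 0.042, 0.315, 0.235, 0, 0.6], [0, 0, 0.042, 0.34, 0.19, 0, 0.6], [0, 0, 0.042, 0.365, 0.14, 0, 0.6], [0, 0, 0, 0.165, 0.085, 0.25, 0.6], [0, 0, 0, 0, 0, 0, 0.6]]]'

```text
t: 7.05
tcp_pos: [0.5346, -0.0403, 0.0768]
tcp_rot: [0.72, 0.694, -0.002, -0.003]
ft_force: [0.1, -0.0, 0.0]
grip_width: 0.733
gripper_force: 33.2
```

```bash
python3 mv.py "[(.5395,-.0441,.06,-.05,.6),(.5395,-.0441,.040,-.05,.6)]"
```

```text
0 [-0.002, 0.0, 0.004, -0.036, 0.051, 0.168, 0.6]
--
1 [0.0, 0.0, 0.0, 0.0, 0.0, 0.2, 0.6]
--
```

Emit:
apply_moves --series '[[[0, 0, 0.004, 0, 0, 0.17, 0.6], [0, 0, 0, 0, 0, 0.12, 0.6], [0, 0, 0, 0, 0, 0, 0.6], [0, 0, 0, 0, 0, 0, 0.6]]]'

```text
t: 7.45
tcp_pos: [0.5358, -0.0437, 0.0509]
tcp_rot: [0.726, 0.688, -0.001, -0.001]
ft_force: [0.1, -0.1, -0.5]
grip_width: 0.736
gripper_force: 33.2
```

```bash
python3 mv.py "[(.5395,-.0441,.040,-.05,.6),(.5395,-.0441,.0355,-.05,.6)]"
```

```text
0 [-0.001, 0.0, -0.001, -0.002, 0.037, 0.109, 0.6]
--
1 [0.0, 0.0, 0.0, 0.0, 0.0, 0.045, 0.6]
--
```

Emit:
apply_moves --series '[[[0, 0, 0, 0, 0.035, 0.08, 0.6], [0, 0, 0, 0, 0, 0.03, 0.6], [0, 0, 0, 0, 0, 0, 0.6], [0, 0, 0, 0, 0, 0, 0.6]]]'

```text
t: 7.85
tcp_pos: [0.54, -0.0433, 0.0404]
tcp_rot: [0.725, 0.688, -0.0, -0.0]
ft_force: [0.1, 0.2, -1.3]
grip_width: 0.736
gripper_force: 33.2
```

Emit:
apply_moves --series '[[[0, 0, 0, 0, 0, 0.025, 0.6], [0, 0, 0, 0, 0, 0, 0.6]]]'

```text
t: 8.05
tcp_pos: [0.5399, -0.0432, 0.0377]
tcp_rot: [0.725, 0.688, -0.0, -0.0]
ft_force: [-0.5, -0.3, -0.3]
grip_width: 0.735
gripper_force: 33.2
```

Emit:
apply_moves --series '[[[0, 0, 0, 0, 0, 0.015, 0.6], [0, 0, 0, 0, 0, 0, 0.6], [0, 0, 0, 0, 0, 0, 0.6]]]'

```text
t: 8.35
tcp_pos: [0.54, -0.0432, 0.0363]
tcp_rot: [0.725, 0.688, -0.0, -0.0]
ft_force: [0.4, -0.8, -0.1]
grip_width: 0.733
gripper_force: 33.2
```

Emit:
apply_moves --series '[[[0, 0, 0, 0, 0, 0.01, 0.6], [0, 0, 0, 0, 0, 0, 0.6], [0, 0, 0, 0, 0, 0, 0.6]]]'

```text
t: 8.65
tcp_pos: [0.5402, -0.0433, 0.0355]
tcp_rot: [0.725, 0.688, 0.0, 0.0]
ft_force: [-0.5, 0.6, 2.3]
grip_width: 0.736
gripper_force: 33.4
```

Emit:
apply_moves --series '[[[0, 0, 0, 0, 0, 0, 0.88], [0, 0, 0, 0, 0, 0, 0.88], [0, 0, 0, 0, 0, -0.2, 0.88], [0, 0, 0, 0, 0, -0.4, 0.88], [0, 0, 0, 0, 0, -0.4, 0.88]]]'

```text
t: 9.15
tcp_pos: [0.539, -0.0431, 0.1354]
tcp_rot: [0.725, 0.688, -0.001, -0.001]
ft_force: [1.6, -0.5, -0.5]
grip_width: 0.879
gripper_force: 0.0
```

```bash
python3 mv.py "[(.46,.15,.13,-.6,.88),(.4363,.3189,.09,-1.013,.88),(.4363,.3189,.04,-1.013,.75)]"
```

```text
0 [0.0, 0.0, 0.035, 0.377, -0.178, 0.011, 0.88]
1 [0.0, 0.0, 0.035, 0.356, -0.218, 0.011, 0.88]
2 [0.0, 0.0, 0.035, 0.33, -0.256, 0.011, 0.88]
3 [0.0, 0.0, 0.035, 0.3, -0.29, 0.011, 0.88]
4 [0.0, 0.0, 0.035, 0.266, -0.321, 0.011, 0.88]
--
5 [0.0, 0.0, 0.033, 0.315, -0.287, 0.1, 0.88]
6 [0.0, 0.0, 0.033, 0.284, -0.318, 0.1, 0.88]
7 [0.0, 0.0, 0.033, 0.249, -0.346, 0.1, 0.88]
8 [0.0, 0.0, 0.033, 0.212, -0.37, 0.1, 0.88]
--
9 [0.0, 0.0, 0.0, 0.0, 0.0, 0.25, 0.75]
10 [0.0, 0.0, 0.0, 0.0, 0.0, 0.25, 0.75]
--
```

Emit:
apply_moves --series '[[[0, 0, 0.035, 0.375, -0.18, 0, 0.7], [0, 0, 0.035, 0.355, -0.22, 0, 0.7], [0, 0, 0.035, 0.33, -0.255, 0, 0.7], [0, 0, 0.035, 0.3, -0.29, 0, 0.7], [0, 0, 0.035, 0.265, -0.32, 0, 0.7]]]'

```text
t: 9.65
tcp_pos: [0.4601, 0.1508, 0.1353]
tcp_rot: [0.886, 0.463, 0.0, -0.0]
ft_force: [0.4, -0.1, -0.5]
grip_width: 0.704
gripper_force: 0.0
```

Emit:
apply_moves --series '[[[0, 0, 0.033, 0.315, -0.285, 0.1, 0.7], [0, 0, 0.033, 0.285, -0.32, 0.1, 0.7], [0, 0, 0.033, 0.25, -0.345, 0.1, 0.7], [0, 0, 0.033, 0.21, -0.37, 0.1, 0.7], [0, 0, 0, 0, 0, 0, 0.7]]]'

```text
t: 10.15
tcp_pos: [0.4369, 0.323, 0.0941]
tcp_rot: [0.962, 0.275, 0.0, -0.001]
ft_force: [0.1, -1.1, -0.1]
grip_width: 0.699
gripper_force: 0.0
```

```bash
python3 - <<'E'
from h import *
p,d=snapshot("top");hsv=cv2.cvtColor(p,cv2.COLOR_BGR2HSV);H,S,V=[hsv[...,i].astype(int) for i in range(3)]
C=cloud("top",d);z=C[...,2]
m=((H>8)&(H<25)&(S>60)&(S<190)&(V>110)&(z>.028)&(z<.048)&(np.hypot(C[...,0]-.54,C[...,1]+.044)<.05)).astype(np.uint8)
c=max(cv2.findContours(m,0,1)[0],key=cv2.contourArea);q=np.array([P("top",a,b,.037) for a,b in c[:,0]])[:,:2].astype(np.float32)
print(cv2.fitEllipse(q),np.median(z[m>0]))
cv2.imwrite("pics/top4.png",cv2.resize(p[120:260,60:330],(800,415),interpolation=2))
E
python3 mv.py "[(.4363,.3189,.09,-1.013,.7)]"
```

```text
((0.5383303761482239, -0.04555407911539078), (0.060518328100442886, 0.062002185732126236), 78.26183319091797) 0.03651293583485016
0 [0.0, 0.0, 0.0, -0.014, 0.011, 0.044, 0.7]
--
```

View pics/top4.png

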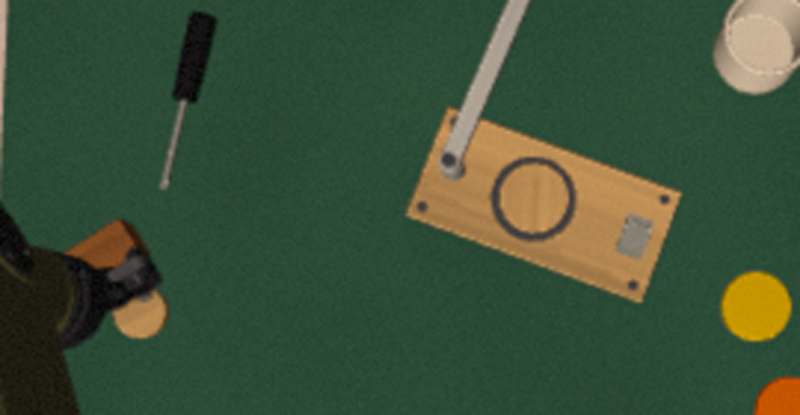

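The large disc sits flat in an even dark ring of plate at (535,198), within about 2 mm by measurement. The bar is clear at (490,80). The gripper is over the small disc at (140,312), beside the offcut. Now I'll descend.

Emit:
apply_moves --series '[[[0, 0, 0, -0.014, 0.011, 0.2, 0.7], [0, 0, 0, 0, 0, 0.3, 0.7], [0, 0, 0, 0, 0, 0.14, 0.7], [0, 0, 0, 0, 0, 0, 0.7], [0, 0, 0, 0, 0, 0, 0.7]]]'

```text
t: 10.7
tcp_pos: [0.4374, 0.3158, 0.0315]
tcp_rot: [0.962, 0.273, -0.0, 0.0]
ft_force: [0.0, 0.3, 0.4]
grip_width: 0.701
gripper_force: 0.0
```

```bash
python3 mv.py "[(.4363,.3189,.016,-1.013,.7)]"
```

```text
0 [0.0, 0.0, -0.001, 0.007, -0.032, 0.155, 0.7]
--
```

Emit:
apply_moves --series '[[[0, 0, 0, 0.007, -0.032, 0, 0.7], [0, 0, 0, 0, 0, 0.08, 0.7], [0, 0, 0, 0, 0, 0.03, 0.7], [0, 0, 0, 0, 0, 0, 0.7], [0, 0, 0, 0, 0, 0, 0.7]]]'

```text
t: 11.2
tcp_pos: [0.436, 0.3198, 0.0203]
tcp_rot: [0.962, 0.273, -0.0, 0.0]
ft_force: [0.4, 0.4, -0.5]
grip_width: 0.703
gripper_force: 0.0
```

Emit:
apply_moves --series '[[[0, 0, 0, 0, 0, 0.025, 0.7], [0, 0, 0, 0, 0, 0, 0.7], [0, 0, 0, 0, 0, 0, 0.7]]]'

```text
t: 11.5
tcp_pos: [0.436, 0.3198, 0.0177]
tcp_rot: [0.962, 0.273, -0.0, 0.0]
ft_force: [1.0, 0.4, -0.5]
grip_width: 0.701
gripper_force: 0.0
```

Emit:
apply_moves --series '[[[0, 0, 0, 0, 0, 0, 0.4], [0, 0, 0, 0, 0, 0, 0.4], [0, 0, 0, 0, 0, 0, 0.4], [0, 0, 0, 0, 0, 0, 0.4]]]'

```text
t: 11.9
tcp_pos: [0.4362, 0.3199, 0.0181]
tcp_rot: [0.962, 0.273, 0.0, -0.0]
ft_force: [-1.1, -0.6, 4.7]
grip_width: 0.546
gripper_force: 30.8
```

Emit:
apply_moves --series '[[[0, 0, 0, 0, 0, -0.2, 0.4], [0, 0, 0, 0, 0, -0.4, 0.4], [0, 0, 0, 0, 0, -0.4, 0.4], [0, 0, 0, 0, 0, 0, 0.4]]]'

```text
t: 12.3
tcp_pos: [0.4395, 0.322, 0.1227]
tcp_rot: [0.962, 0.273, 0.005, -0.001]
ft_force: [0.5, 0.5, -0.1]
grip_width: 0.539
gripper_force: 30.9
```

```bash
python3 mv.py "[(.51,.12,.125,-.7,.4),(.5405,-.043,.125,-.345,.4)]"
```

```text
0 [0.0, -0.001, -0.02, -0.093, 0.418, -0.006, 0.4]
1 [0.0, -0.001, -0.02, -0.119, 0.411, -0.005, 0.4]
2 [0.0, -0.001, -0.02, -0.145, 0.403, -0.005, 0.4]
3 [0.0, -0.001, -0.02, -0.17, 0.393, -0.005, 0.4]
4 [0.0, -0.001, -0.02, -0.194, 0.381, -0.005, 0.4]
--
5 [0.0, 0.0, -0.028, -0.263, 0.321, 0.0, 0.4]
6 [0.0, 0.0, -0.028, -0.29, 0.296, 0.0, 0.4]
7 [0.0, 0.0, -0.028, -0.315, 0.269, 0.0, 0.4]
8 [0.0, 0.0, -0.028, -0.338, 0.24, 0.0, 0.4]
--
```

Emit:
apply_moves --series '[[[0, 0, -0.02, -0.095, 0.42, 0, 0.4], [0, 0, -0.02, -0.12, 0.41, 0, 0.4], [0, 0, -0.02, -0.145, 0.4, 0, 0.4], [0, 0, -0.02, -0.17, 0.39, 0, 0.4], [0, 0, -0.02, -0.195, 0.38, 0, 0.4]]]'

```text
t: 12.8
tcp_pos: [0.5054, 0.1163, 0.117]
tcp_rot: [0.907, 0.422, -0.0, -0.0]
ft_force: [1.0, 0.3, -0.0]
grip_width: 0.544
gripper_force: 31.0
```

Emit:
apply_moves --series '[[[0, 0, -0.028, -0.265, 0.32, 0, 0.4], [0, 0, -0.028, -0.29, 0.295, 0, 0.4], [0, 0, -0.028, -0.315, 0.27, 0, 0.4], [0, 0, -0.028, -0.34, 0.24, 0, 0.4], [0, 0, 0, 0, 0, 0, 0.4]]]'

```text
t: 13.3
tcp_pos: [0.5364, -0.0503, 0.1171]
tcp_rot: [0.821, 0.572, -0.0, 0.001]
ft_force: [-0.4, 0.8, -0.3]
grip_width: 0.545
gripper_force: 31.0
```

Emit:
apply_moves --series '[[[0, 0, 0, 0, 0, 0.2, 0.4], [0, 0, 0, 0, 0, 0.2, 0.4], [0, 0, 0, 0, 0, 0, 0.4], [0, 0, 0, 0, 0, 0, 0.4]]]'

```text
t: 13.7
tcp_pos: [0.5343, -0.0449, 0.0772]
tcp_rot: [0.82, 0.573, -0.001, -0.001]
ft_force: [-0.4, 0.3, -0.1]
grip_width: 0.544
gripper_force: 31.0
```

```bash
python3 mv.py "[(.5405,-.043,.06,-.345,.4)]"
```

```text
0 [-0.001, 0.0, -0.002, 0.039, 0.053, 0.172, 0.4]
--
```

Emit:
apply_moves --series '[[[0, 0, 0, 0.039, 0.053, 0, 0.4], [0, 0, 0, 0, 0, 0.12, 0.4], [0, 0, 0, 0, 0, 0.05, 0.4], [0, 0, 0, 0, 0, 0, 0.4], [0, 0, 0, 0, 0, 0, 0.4]]]'

```text
t: 14.2
tcp_pos: [0.541, -0.0436, 0.0605]
tcp_rot: [0.82, 0.573, -0.0, -0.0]
ft_force: [-0.1, -0.2, 0.3]
grip_width: 0.54
gripper_force: 31.0
```

```bash
python3 mv.py "[(.5405,-.043,.055,-.345,.4)]"
```

```text
0 [0.0, 0.0, -0.002, 0.004, -0.007, 0.055, 0.4]
--
```

Emit:
apply_moves --series '[[[0, 0, 0, 0, 0, 0.05, 0.4], [0, 0, 0, 0, 0, 0, 0.4], [0, 0, 0, 0, 0, 0, 0.4]]]'

```text
t: 14.5
tcp_pos: [0.5412, -0.0437, 0.0557]
tcp_rot: [0.82, 0.573, -0.0, -0.0]
ft_force: [0.6, -0.3, -1.1]
grip_width: 0.539
gripper_force: 31.0
```

Emit:
apply_moves --series '[[[0, 0, 0, 0, 0, 0.015, 0.4], [0, 0, 0, 0, 0, 0, 0.4], [0, 0, 0, 0, 0, 0, 0.4]]]'

```text
t: 14.8
tcp_pos: [0.5414, -0.0437, 0.0543]
tcp_rot: [0.82, 0.573, 0.0, 0.0]
ft_force: [-0.7, 0.4, 0.3]
grip_width: 0.546
gripper_force: 31.0
```

Emit:
apply_moves --series '[[[0, 0, 0, 0, 0, 0.01, 0.4], [0, 0, 0, 0, 0, 0, 0.4], [0, 0, 0, 0, 0, 0, 0.4]]]'

```text
t: 15.1
tcp_pos: [0.5413, -0.0437, 0.0533]
tcp_rot: [0.82, 0.573, -0.0, -0.0]
ft_force: [-0.4, 0.4, -0.3]
grip_width: 0.542
gripper_force: 31.0
```

Emit:
apply_moves --series '[[[0, 0, 0, 0, 0, 0, 0.75], [0, 0, 0, 0, 0, 0, 0.75], [0, 0, 0, 0, 0, -0.2, 0.75], [0, 0, 0, 0, 0, -0.4, 0.75], [0, 0, 0, 0, 0, -0.4, 0.75]]]'

```text
t: 15.6
tcp_pos: [0.5404, -0.0436, 0.1536]
tcp_rot: [0.82, 0.573, -0.001, -0.001]
ft_force: [0.6, -0.3, 0.5]
grip_width: 0.749
gripper_force: 0.0
```

Emit:
apply_moves --series '[[[0, 0, 0, 0.45, 0, 0, 0], [0, 0, 0, 0.45, 0, 0, 0], [0, 0, 0, 0.45, 0, 0, 0], [0, 0, 0, 0.45, 0, 0, 0], [0, 0, 0, 0, 0, 0, 0]]]'

```text
t: 16.1
tcp_pos: [0.6055, 0.1307, 0.1535]
tcp_rot: [0.818, 0.575, 0.002, -0.0]
ft_force: [-0.5, -0.3, -0.2]
grip_width: 0.002
gripper_force: 0.0
```

```bash
cat > chk.py <<'E'
from h import *
import sys
p,d=snapshot("top");hsv=cv2.cvtColor(p,cv2.COLOR_BGR2HSV);H,S,V=[hsv[...,i].astype(int) for i in range(3)]
C=cloud("top",d);z=C[...,2];r=np.hypot(C[...,0]-.54,C[...,1]+.044)
m=((z>.045)&(z<.06)&(r<.04)&(S>60)).astype(np.uint8)
c=max(cv2.findContours(m,0,1)[0],key=cv2.contourArea);q=np.array([P("top",a,b,.052) for a,b in c[:,0]])[:,:2].astype(np.float32)
print("small",cv2.fitEllipse(q),np.median(z[m>0]))
b=((z>.06)&(z<.08)&(S<70)&(np.hypot(C[...,0]-.565,C[...,1]-.029)<.21)).astype(np.uint8)
n,l,st,_=cv2.connectedComponentsWithStats(b);i=1+st[1:,4].argmax();w=C[l==i][:,:2];c0=w.mean(0);v=np.linalg.svd(w-c0)[2][0];pv=np.array([.5653,.0287]);v=v*np.sign(v@(c0-pv))
print("bar dir",v,"angle",(np.arctan2(v[1],v[0])+1.916+np.pi)%(2*np.pi)-np.pi,"perp",np.cross(v,c0-pv),st[i])
cv2.imwrite(sys.argv[1],cv2.resize(p[110:250,180:340],(686,600),interpolation=2))
E
python3 chk.py pics/top5.png
```

```text
small ((0.5400557518005371, -0.042918529361486435), (0.04518701881170273, 0.04564747214317322), 123.1748046875) 0.051492075247828284
bar dir [ 0.92064385 -0.39040351] angle 1.514930160071815 perp 0.0018194065382392405 [208 110  34  68 498]chk.py:10: DeprecationWarning: Arrays of 2-dimensional vectors are deprecated. Use arrays of 3-dimensional vectors instead. (deprecated in NumPy 2.0)
  print("bar dir",v,"angle",(np.arctan2(v[1],v[0])+1.916+np.pi)%(2*np.pi)-np.pi,"perp",np.cross(v,c0-pv),st[i])
```

View pics/top5.png

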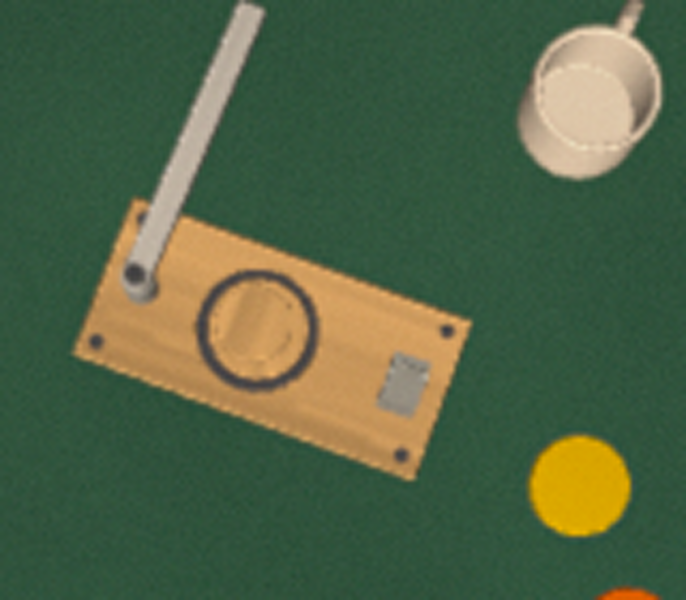

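The stack is concentric on the plate at (258,330): the small disc is 1.3 mm off centre with its top at .0515, and the large disc shows an even ring. The bar is open at 1.51 rad. I'll bring the shut gripper to the bar's far side and push it closed.

```bash
cat > arc.py <<'E'
from mv import *
def at(th,o,s=.13,z=.066):
    a=-1.916+th;d=np.array([np.cos(a),np.sin(a)]);n=np.array([-d[1],d[0]]);q=np.array([.5653,.0287])+s*d+o*n;return (*q,z,-.346,0)
if __name__=="__main__":
    plan([(*at(1.51,.048)[:2],.13,-.346,0),at(1.51,.048)])
    print(at(1.51,.048))
E
python3 arc.py
```

```text
0 [0.0, 0.0, 0.0, -0.166, 0.325, 0.058, 0.0]
1 [0.0, 0.0, 0.0, -0.166, 0.325, 0.058, 0.0]
2 [0.0, 0.0, 0.0, -0.166, 0.325, 0.058, 0.0]
3 [0.0, 0.0, 0.0, -0.166, 0.325, 0.058, 0.0]
--
4 [0.0, 0.0, 0.0, 0.0, 0.0, 0.32, 0.0]
5 [0.0, 0.0, 0.0, 0.0, 0.0, 0.32, 0.0]
--
(np.float64(0.703689037408648), np.float64(0.021456083579454024), 0.066, -0.346, 0)
```

Emit:
apply_moves --series '[[[0, 0, 0, -0.165, 0.325, 0.06, 0], [0, 0, 0, -0.165, 0.325, 0.06, 0], [0, 0, 0, -0.165, 0.325, 0.06, 0], [0, 0, 0, -0.165, 0.325, 0.06, 0], [0, 0, 0, 0, 0, 0, 0]]]'

```text
t: 16.65
tcp_pos: [0.7048, 0.013, 0.1281]
tcp_rot: [0.821, 0.571, -0.0, 0.001]
ft_force: [-0.4, 0.2, -0.4]
grip_width: -0.0
gripper_force: 0.0
```

Emit:
apply_moves --series '[[[0, 0, 0, 0, 0, 0.3, 0], [0, 0, 0, 0, 0, 0.3, 0], [0, 0, 0, 0, 0, 0, 0], [0, 0, 0, 0, 0, 0, 0]]]'

```text
t: 17.05
tcp_pos: [0.7013, 0.0182, 0.0689]
tcp_rot: [0.82, 0.573, -0.001, -0.001]
ft_force: [-0.0, -0.2, 0.6]
grip_width: -0.001
gripper_force: 0.0
```

```bash
python3 -c "
from arc import *
plan([at(t,.026) for t in (1.5,1.3,1.1,.9,.7,.5,.35)])"
```

```text
0 [-0.001, 0.0, -0.002, -0.193, 0.001, 0.029, 0.0]
--
1 [0.0, 0.0, 0.0, -0.265, 0.007, 0.0, 0.0]
--
2 [0.0, 0.0, 0.0, -0.261, -0.045, 0.0, 0.0]
--
3 [0.0, 0.0, 0.0, -0.247, -0.096, 0.0, 0.0]
--
4 [0.0, 0.0, 0.0, -0.222, -0.143, 0.0, 0.0]
--
5 [0.0, 0.0, 0.0, -0.19, -0.185, 0.0, 0.0]
--
6 [0.0, 0.0, 0.0, -0.116, -0.161, 0.0, 0.0]
--
```

Emit:
apply_moves --series '[[[0, 0, 0, -0.19, 0, 0.02, 0], [0, 0, 0, -0.265, 0.005, 0, 0], [0, 0, 0, -0.26, -0.045, 0, 0], [0, 0, 0, -0.245, -0.095, 0, 0], [0, 0, 0, -0.22, -0.145, 0, 0]]]'

```text
t: 17.55
tcp_pos: [0.6367, -0.0847, 0.0696]
tcp_rot: [0.82, 0.573, 0.002, 0.002]
ft_force: [0.4, 1.0, -0.2]
grip_width: 0.003
gripper_force: 0.4
```

Emit:
apply_moves --series '[[[0, 0, 0, -0.19, -0.185, 0, 0], [0, 0, 0, -0.115, -0.16, 0, 0], [0, 0, 0, 0, 0, 0, 0], [0, 0, 0, 0, 0, 0, 0]]]'

```text
t: 17.95
tcp_pos: [0.594, -0.1002, 0.069]
tcp_rot: [0.82, 0.572, 0.001, 0.001]
ft_force: [0.3, -0.6, -0.6]
grip_width: 0.001
gripper_force: 0.0
```

```bash
python3 -c "
from arc import *
print(state()['tcp_pos'])
plan([at(t,.026) for t in (.35,.25,.15,.07,0)])"
```

```text
[ 0.59398494 -0.10015641  0.06904325]
0 [0.001, 0.0, -0.002, -0.017, -0.016, 0.03, 0.0]
--
1 [0.0, 0.0, 0.0, -0.063, -0.116, 0.0, 0.0]
--
2 [0.0, 0.0, 0.0, -0.051, -0.122, 0.0, 0.0]
--
3 [0.0, 0.0, 0.0, -0.032, -0.101, 0.0, 0.0]
--
4 [0.0, 0.0, 0.0, -0.021, -0.09, 0.0, 0.0]
--
```

Emit:
apply_moves --series '[[[0, 0, 0, -0.02, -0.015, 0.02, 0], [0, 0, 0, -0.06, -0.115, 0, 0], [0, 0, 0, -0.05, -0.12, 0, 0], [0, 0, 0, -0.03, -0.1, 0, 0], [0, 0, 0, 0, 0, 0, 0]]]'

```text
t: 18.45
tcp_pos: [0.5515, -0.1016, 0.0649]
tcp_rot: [0.82, 0.573, -0.001, -0.001]
ft_force: [0.1, -0.1, -0.1]
grip_width: -0.004
gripper_force: 0.0
```

Emit:
apply_moves --series '[[[0, 0, 0, -0.01, -0.05, 0, 0], [0, 0, 0, -0.01, -0.03, 0, 0], [0, 0, 0, 0, 0, 0, 0], [0, 0, 0, 0, 0, 0, 0]]]'

```text
t: 18.85
tcp_pos: [0.5464, -0.1014, 0.0653]
tcp_rot: [0.82, 0.573, 0.0, 0.0]
ft_force: [-0.2, -0.1, 0.3]
grip_width: -0.003
gripper_force: 0.0
```

```bash
python3 -c "
from arc import *
print(state()['tcp_pos'])
plan([at(t,.026) for t in (.0,-.05)])"
```

```text
[ 0.54644252 -0.10143362  0.06534687]
0 [0.0, 0.0, -0.002, -0.012, -0.003, -0.007, 0.0]
--
1 [0.0, 0.0, 0.0, -0.011, -0.065, 0.0, 0.0]
--
```

Emit:
apply_moves --series '[[[0, 0, 0, 0, -0.02, 0, 0], [0, 0, 0, 0, 0, 0, 0], [0, 0, 0, 0, 0, 0, 0]]]'

```text
t: 19.15
tcp_pos: [0.5444, -0.1007, 0.0653]
tcp_rot: [0.82, 0.573, -0.0, -0.0]
ft_force: [0.0, 0.1, 1.0]
grip_width: -0.0
gripper_force: 0.0
```

Emit:
apply_moves --series '[[[0, 0, 0, 0, -0.02, 0, 0], [0, 0, 0, 0, 0, 0, 0], [0, 0, 0, 0, 0, 0, 0]]]'

```text
t: 19.45
tcp_pos: [0.5436, -0.1004, 0.0655]
tcp_rot: [0.82, 0.573, 0.001, 0.001]
ft_force: [2.9, -1.0, -2.1]
grip_width: -0.0
gripper_force: 1.7
```

```bash
python3 - <<'E'
from h import *
p,d=snapshot("top");C=cloud("top",d);z=C[...,2];S=cv2.cvtColor(p,cv2.COLOR_BGR2HSV)[...,1]
print(state()["ft_force"],state()["tcp_pos"])
cv2.imwrite("pics/top6.png",cv2.resize(p[110:250,180:340],(686,600),interpolation=2))
E
```

```text
[ 4.24598479 -1.18950973 -1.17202088] [ 0.54356446 -0.1003726   0.06546721]
```

View pics/top6.png

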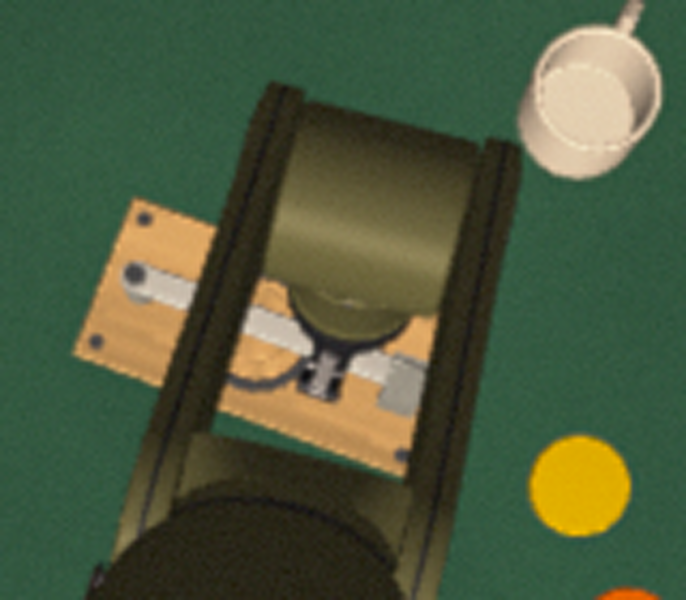

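The bar's end is under the catch at (395,378), and the reaction force has just started (about 4 N). I'll press a little more to seat it, then back off and check.

Emit:
apply_moves --series '[[[0, 0, 0, 0, -0.015, 0, 0], [0, 0, 0, 0, 0, 0, 0], [0, 0, 0, 0, 0, 0, 0]]]'

```text
t: 19.8
tcp_pos: [0.5435, -0.1003, 0.0657]
tcp_rot: [0.82, 0.573, 0.001, 0.002]
ft_force: [5.6, -1.8, -3.5]
grip_width: 0.002
gripper_force: 3.2
```

Emit:
apply_moves --series '[[[0, 0, 0, 0, 0.1, 0, 0], [0, 0, 0, 0, 0.2, 0, 0], [0, 0, 0, 0, 0, -0.3, 0], [0, 0, 0, 0, 0, -0.4, 0], [0, 0, 0, 0.3, 0.3, -0.2, 0]]]'

```text
t: 20.3
tcp_pos: [0.6035, -0.0932, 0.1573]
tcp_rot: [0.82, 0.572, -0.002, -0.002]
ft_force: [1.2, -0.2, 0.1]
grip_width: -0.002
gripper_force: 0.0
```

Emit:
apply_moves --series '[[[0, 0, 0, 0.45, 0, 0, 0], [0, 0, 0, 0.45, 0, 0, 0], [0, 0, 0, 0.45, 0, 0, 0], [0, 0, 0, 0.45, 0, 0, 0], [0, 0, 0, 0.45, 0, 0, 0]]]'

```text
t: 20.8
tcp_pos: [0.6843, 0.121, 0.1549]
tcp_rot: [0.82, 0.573, -0.001, -0.001]
ft_force: [1.2, -0.6, 0.2]
grip_width: 0.0
gripper_force: 0.0
```

```bash
python3 chk.py pics/top7.png 2>/dev/null
```

```text
small ((0.526438295841217, -0.03726790100336075), (0.01584555208683014, 0.04243547096848488), 159.00613403320312) 0.05190587592656026
bar dir [-0.36868628 -0.92955388] angle -0.03239167390480002 perp 0.001889326016948946 [208 171  72  35 518]
```

View pics/top7.png

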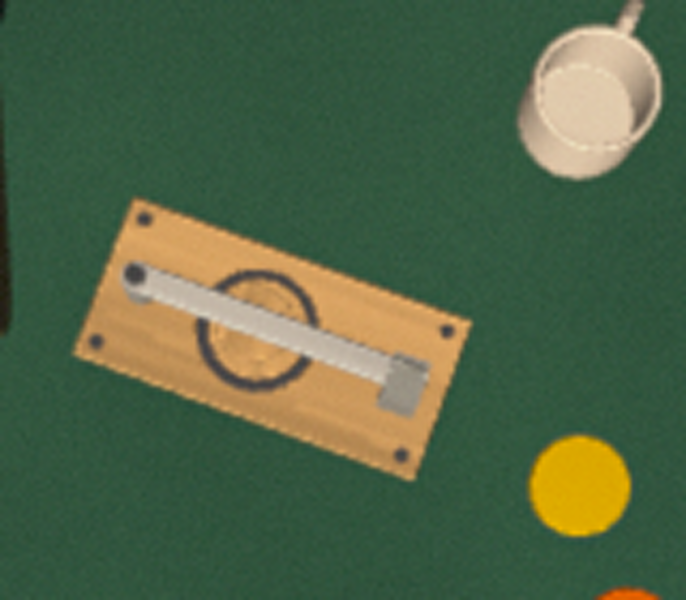

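The bar lies across the stack from (135,275) into the catch at (405,385), and the ring is still even. One quick check of the bar's angle against the base's edges before handing in.

```bash
python3 - <<'E'
from h import *
p,d=snapshot("top");C=cloud("top",d);hsv=cv2.cvtColor(p,cv2.COLOR_BGR2HSV).astype(int)
m=((hsv[...,0]<35)|(hsv[...,1]<80)).astype(np.uint8)
n,l,st,_=cv2.connectedComponentsWithStats(m,connectivity=4);i=l[int(110+330*140/600),int(180+110*160/686)]
c=max(cv2.findContours((l==i).astype(np.uint8),0,1)[0],key=cv2.contourArea)
q=np.array([P("top",a,b,.014) for a,b in c[:,0]])[:,:2].astype(np.float32);r=cv2.minAreaRect(q);print(r,np.radians(r[2]))
E
```

```text
((0.5354580879211426, -0.0538126677274704), (0.23968511819839478, 0.1154676079750061), 69.17699432373047) 1.2073663175825249
```

The base yaw is -0.363 and the bar yaw is -0.378, so the bar angle is about 0 and it is fully home. The arm is clear, so I'm handing in.

```bash
python3 -c "
from rig import *
print(job_done())"
```

```text
the job is handed in; nothing more can be done
None
```

The job is handed in: the large disc and then the small one sit centred on the plate (about 2 mm and 1.3 mm off before closing), the bar is home in its catch, and no bystander was seen to move; the hand-in gave no verdict.

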